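# Sort the specimen carriers and start the run

## Robot

A 6-joint arm with a two-finger parallel gripper is mounted at the origin on a cart in front of the work surface, level with it; the furniture and walls round the work are solid. World frame = base frame: x ahead of the robot, y to its left, z up, the work surface at z = 0. Lengths are in m, angles in rad, forces in N, time in s.
With the tool pointing down it reaches from about 0.325 to 0.775 m from the base axis. Payload 5.5 kg.
Tool frame: the origin (TCP) lies between the finger pads; the fingertips stand 8 mm ahead of it and the grasp point (between the pads) lies 11 mm behind it (tcp_to_tips is the distance from the TCP to the fingertips, in m); z points along the fingers, y is the direction in which the jaws open and shut (so a half turn about z gives the same grasp; the last joint's range is limited). The gripper opens to 88 mm and grips with 3 to 60 N. Pads are 20 mm wide; open, the fingers measure 115 mm over their backs; the gripper's body (75 mm by 178 mm) begins 61 mm behind the grasp point.
Start: joints at [1.071, 0.091, 1.231, -0, 1.82, -0.057], TCP at [0.257, 0.542, 0.231] pointing down, gripper open.
Joint ranges: [-2.87, 2.87], [-0.86, 2.18], [0.17, 2.46], [-1.51, 4.65], [0.06, 2.69], [-2.65, 2.65]. Speed limits (rad/s): [2.57, 2.57, 3.01, 3.14, 3.14, 3.14].

## Interface

Orientations are given as a unit quaternion [w, x, y, z].
In Python, from bench import * gives the robot as it stands. Calls block until the motion is done:
- move_to(position, orientation): joint-space move of the TCP to a pose.
- move_l(position, speed=0.15, orientation=None): straight line of the TCP; orientation=None keeps the orientation; speed is the mean speed in m/s.
- movej(angles): joint-space move.
- gripper_open() and close(): open the fingers fully, or close them until they stop; the grip force is fixed at half the most.
- hold(seconds).
- inverse_kinematics(position, orientation): joint angles nearest the present ones, or None.
- state(): the state.
- get_image(name): name is "scene" or "top" or "wrist"; returns a dict with "frame" (480x640x3 uint8, blue, green, red), "depth" (480x640 float32, m along the optical axis (not along the pixel's ray), 0 where there is no reading), "camera_matrix" (3x3 intrinsics, pixels), "view" (4x4, takes a point from world to camera coordinates). Camera axes: x right, y up, looking along -z (the intrinsics and any distortion apply to the point x, -y, -z); pixel columns grow to the right and rows downward; lengths in m; the calibration is good to about 2 mm. A picture is of the moment at which its call begins.
A pose or a line that the arm cannot do raises IKError and nothing moves.
- job_done(): hands the job in, once; it reports no verdict.
The state is a dict: "time": time; "joint_pos": joint angles; "dq": joint speeds; "joint_torque": joint torques, N m; "ee_pos": TCP position; "ee_rot": TCP orientation; "ft_force": force on the tool from outside, world axes, zero at the start; "moment": the same for the moment, N m; "finger_gap": finger opening in m.
Only numpy, scipy, OpenCV 4.12 (cv2) and the standard library are available. Lean on these libraries where they do the work, as an engineer would, in place of code of your own. Each camera call takes 0.05 s, during which the arm holds its last target.

## Task

Set up the specimen rack for the hardness run: push the two carriers that hold black specimens fully home against the rear stop, and draw the one that holds a cream specimen fully out to the front stop. When all three are sorted, press the yellow button fully down and let it up, then do the same with the green one; do not press the red button, and leave the loose bar stub, test block and tape roll where they are.

Things in the scene. Friction and masses are not known exactly. Their poses are not given: they have to be found in the camera images.
- rack: Specimen rack fixed to the bench: grey base plate 130 (x) by 162 (y) by 12 mm, with a 46 mm high wall along its rear. Origin on the bench; plate from x -75 to +55 mm in its frame; +x points to the rear wall (home for the carriers), z up; turned up to 0.15 rad. Three carriers slide along x in lanes at y = -50, 0, 50 mm, in any order; lane rails reach 22 mm above the bench.
- carrier_black_1 (a joint): Slide position of the carrier whose clamped round specimen (30 mm across) is black: 0 = fully home at the rear stop, 0.070 m = fully out at the front stop. Light dry friction of about 1.5 N holds it wherever it is left; no spring.
- tab_black_1 (a point): Top centre of the blue upright tab at the front end of the carrier with a black specimen. Tab 8 mm thick along the slide, 24 mm wide, top 55 mm above the bench, 36 mm above the carrier plate. Behind it 82 mm of plate is clear before the specimen's clamp; in front of it nothing. The next tab is 50 mm to the side.
- carrier_black_2 (a joint): Slide position of the carrier whose clamped round specimen (30 mm across) is black: 0 = fully home at the rear stop, 0.070 m = fully out at the front stop. Light dry friction of about 1.5 N holds it wherever it is left; no spring.
- tab_black_2 (a point): Top centre of the blue upright tab at the front end of the carrier with a black specimen. Tab 8 mm thick along the slide, 24 mm wide, top 55 mm above the bench, 36 mm above the carrier plate. Behind it 82 mm of plate is clear before the specimen's clamp; in front of it nothing. The next tab is 50 mm to the side.
- carrier_cream_1 (a joint): Slide position of the carrier whose clamped round specimen (30 mm across) is cream: 0 = fully home at the rear stop, 0.070 m = fully out at the front stop. Light dry friction of about 1.5 N holds it wherever it is left; no spring.
- tab_cream_1 (a point): Top centre of the blue upright tab at the front end of the carrier with a cream specimen. Tab 8 mm thick along the slide, 24 mm wide, top 55 mm above the bench, 36 mm above the carrier plate. Behind it 82 mm of plate is clear before the specimen's clamp; in front of it nothing. The next tab is 50 mm to the side.
- panel: Grey button panel fixed to the bench, 172 (x) by 66 (y) mm, 10 mm thick, origin at the centre of its underside. Three round spring buttons stand on it in a row along its x, 54 mm apart, in any order. To the robot's right of the rack the tester's black dial head hangs over the bench (from 0.44 m ahead of the robot's base, 0.55 m up, y -0.20 to 0.03): pass in front of it with the arm drawn back.
- yellow (a joint): Travel of the yellow button (to be pressed first): 0 = up, 0.006 m = fully down. A spring returns it; fully down takes about 4 N.
- yellow_top (a point): Centre of the top face of the yellow button, 28 mm across, 32 mm above the bench when up; it is pressed straight down into a black collar 44 mm across whose top is 22 mm above the bench.
- green (a joint): Travel of the green button (to be pressed second): 0 = up, 0.006 m = fully down. A spring returns it; fully down takes about 4 N.
- green_top (a point): Centre of the top face of the green button, 28 mm across, 32 mm above the bench when up; it is pressed straight down into a black collar 44 mm across whose top is 22 mm above the bench.
- red (a joint): Travel of the red button (not to be pressed): 0 = up, 0.006 m = fully down. A spring returns it; fully down takes about 4 N.
- red_top (a point): Centre of the top face of the red button, 28 mm across, 32 mm above the bench when up; it is pressed straight down into a black collar 44 mm across whose top is 22 mm above the bench.
- bar_end: Loose brown bar stub, 32 mm across, 48 mm tall, standing; origin under its centre. Bystander.
- test_block: Loose round steel test block, 50 mm across, 15 mm tall; origin under its centre. Bystander.
- tape_roll: Loose yellow tape roll lying flat, 70 mm across, 18 mm tall; origin under its centre. Bystander.

How it is judged:
By the outcome, as a careful person would: the job done as asked, in the order asked, and still so for the second after the job is handed in, with the robot touching nothing.
It also fails if it takes over 58 s, if anything falls off the work surface, if the arm or the gripper's body presses on something with over 40 N, if the wrist force passes 120 N, or if a joint passes its speed limit or range.

## Working session

There is one attempt and no reset: what is moved stays moved. The work goes in short steps, each a Python script; the robot and the scene stay as the last script left them, time stands still between calls to the robot, and variables do not carry over. Pictures are saved under pics/ and viewed, and the job is handed in when it is done.

```bash
ls; mkdir -p pics; python3 - <<'E'
from bench import *
import cv2,numpy as np
s=state();print(s['time'],s['ee_pos'],s['ee_rot'],s['finger_gap'])
for n in("scene","top"):
    d=get_image(n);cv2.imwrite(f"pics/{n}0.png",d["frame"]);np.savez(f"{n}0.npz",**d)
    print(n,d["camera_matrix"].tolist(),np.round(d["view"],4).tolist(),[k for k in d])
E
```

```text
pics
0.0 [0.25694918 0.54189187 0.22954521] [-2.65312800e-04  2.19590806e-01  9.75591611e-01 -9.03533277e-04] 0.08813535070697136
scene [[439.4632609881271, 0.0, 318.5836233904458], [0.0, 439.4632609881271, 247.62491408325448], [0.0, 0.0, 1.0]] [[0.6256, -0.7801, 0.0052, -0.1884], [0.506, 0.4109, 0.7583, -0.3787], [-0.5937, -0.4718, 0.6519, -0.5004], [0.0, 0.0, 0.0, 1.0]] ['frame', 'depth', 'camera_matrix', 'view']
top [[579.8943075251154, 0.0, 325.9254588419688], [0.0, 579.8943075251154, 237.3503986013718], [0.0, 0.0, 1.0]] [[0.0648, -0.9979, -0.0049, 0.1621], [0.9757, 0.0623, 0.21, -0.5178], [-0.2093, -0.0184, 0.9777, -1.0352], [0.0, 0.0, 0.0, 1.0]] ['frame', 'depth', 'camera_matrix', 'view']
```

View pics/scene0.png

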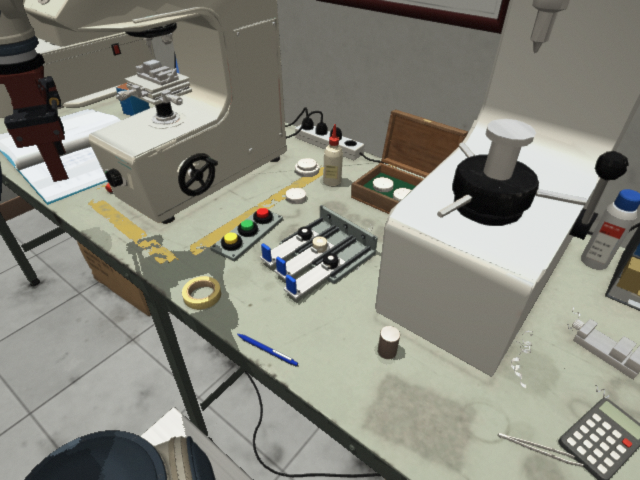

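View pics/top0.png

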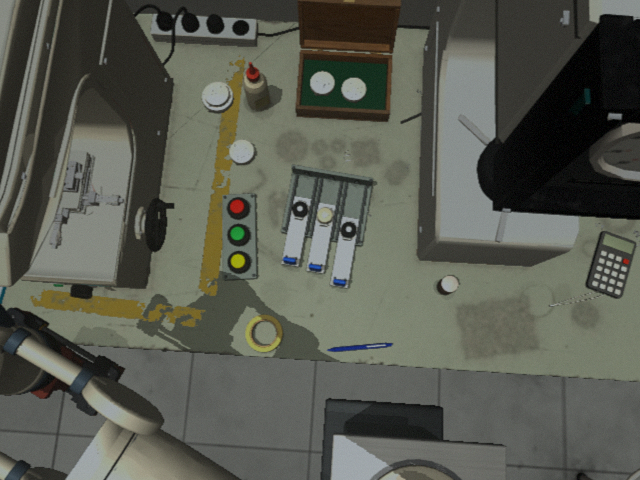

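The two black carriers are the outer ones, with tabs at about (291,262) and (341,283) in the top view. Cream is in the middle, with its tab at (316,267). The buttons from rear to front are red (237,208), green (238,234) and yellow (238,261).

```bash
cat > h.py <<'E'
import numpy as np,cv2
def ray(d,uv,z):
    K,V=d["camera_matrix"],d["view"]; R,t=V[:3,:3],V[:3,3]
    c=-R.T@t; p=np.linalg.inv(K)@[uv[0],uv[1],1]; w=R.T@np.array([p[0],-p[1],-p[2]])
    return c+w*(z-c[2])/w[2]
def cloud(d):
    K,V=d["camera_matrix"],d["view"]; R,t=V[:3,:3],V[:3,3]
    v,u=np.mgrid[:480,:640]; D=d["depth"]
    P=np.stack([(u-K[0,2])/K[0,0]*D,-(v-K[1,2])/K[1,1]*D,-D],-1)
    return (P-t)@R
def blobs(d,lo,hi,box,amin=15):
    h=cv2.cvtColor(d["frame"],cv2.COLOR_BGR2HSV); m=cv2.inRange(h,lo,hi)
    k=np.zeros_like(m);x0,y0,x1,y1=box;k[y0:y1,x0:x1]=m[y0:y1,x0:x1]
    n,l,s,c=cv2.connectedComponentsWithStats(k)
    return [(c[i],s[i],l==i) for i in range(1,n) if s[i,4]>=amin]
E
python3 - <<'E'
from h import *
for n,box in(("top",(190,150,390,300)),("scene",(210,195,390,300))):
    d=dict(np.load(n+"0.npz"));C=cloud(d)
    for nm,lo,hi in(("blue",(100,120,60),(130,255,255)),("yellow",(22,150,120),(35,255,255)),("green",(45,120,60),(85,255,255)),("red",(0,160,90),(8,255,255))):
        for c,s,m in blobs(d,lo,hi,box):
            P=C[m&(d["depth"]>0)]
            zt=.055 if nm=="blue" else .032
            T=P[np.abs(P[:,2]-zt)<.006]
            print(n,nm,c.round(1),s,"ray",ray(d,c,zt).round(4),"top",len(T),T.mean(0).round(4) if len(T) else"",P.min(0).round(3),P.max(0).round(3))
d=dict(np.load("top0.npz"));C=cloud(d)
for nm,uv in(("specL",(300,209)),("specM",(325,214)),("specR",(348,230)),("wallL",(295,169)),("wallR",(371,182)),("plateRL",(291,240)),("lamp",(263,333)),("stub",(449,284)),("bl",(242,152))):
    print(nm,C[uv[1],uv[0]].round(4))
f=d["frame"];cv2.imwrite("pics/crop.png",cv2.resize(f[150:300,190:390],None,fx=4,fy=4,interpolation=cv2.INTER_CUBIC))
E
```

```text
top blue [288.9 259.6] [283 257  13   6  55] ray [0.4596 0.2611 0.055 ] top 49 [0.46   0.262  0.0537] [0.456 0.252 0.021] [0.469 0.273 0.058]
top blue [314.5 266.6] [309 264  12   6  53] ray [0.4494 0.2126 0.055 ] top 49 [0.4498 0.2127 0.0542] [0.445 0.202 0.043] [0.455 0.223 0.058]
top blue [339.3 281.6] [334 279  12   6  56] ray [0.4244 0.1648 0.055 ] top 50 [0.4248 0.1651 0.0534] [0.421 0.153 0.019] [0.433 0.175 0.058]
top yellow [221.3 165.1] [213 150  19  38 242] ray [0.6439 0.4112 0.032 ] top 0  [ 0.607  0.399 -0.006] [0.688 0.432 0.006]
top yellow [223.5 190.3] [218 185  11  12  49] ray [0.5926 0.4017 0.032 ] top 0  [ 0.59   0.399 -0.003] [0.613 0.42  0.006]
top yellow [212.9 246.3] [203 214  19  64 392] ray [0.48   0.4106 0.032 ] top 0  [ 0.424  0.401 -0.005] [0.552 0.434 0.007]
top yellow [237.3 260.7] [231 254  14  14 146] ray [0.4552 0.3611 0.032 ] top 145 [0.4553 0.3612 0.0314] [0.442 0.349 0.025] [0.469 0.373 0.036]
top yellow [209.8 289. ] [200 285  17  10  46] ray [0.3979 0.4077 0.032 ] top 0  [ 0.392  0.403 -0.004] [0.41  0.434 0.004]
top green [236.9 232.9] [230 226 
[... 541 characters left out ...]
7]
scene yellow [229.9 237.8] [224 233  13  11 107] ray [0.4509 0.3571 0.032 ] top 94 [0.453  0.359  0.0311] [0.442 0.348 0.023] [0.467 0.375 0.035]
scene green [246.7 224.5] [241 220  13  10 106] ray [0.5046 0.3625 0.032 ] top 91 [0.5068 0.3651 0.0311] [0.494 0.352 0.022] [0.521 0.378 0.035]
scene red [261.9 212. ] [256 208  13   9  90] ray [0.5583 0.3695 0.032 ] top 83 [0.5601 0.3712 0.031 ] [0.549 0.359 0.024] [0.574 0.385 0.035]
specL [0.564  0.2493 0.0329]
specM [0.5553 0.2    0.04  ]
specR [0.5274 0.154  0.0365]
wallL [0.6425 0.2646 0.0395]
wallR [0.6265 0.1146 0.0359]
plateRL [0.5046 0.2631 0.0183]
lamp [ 0.3239  0.3042 -0.0018]
stub [ 0.4343 -0.0395  0.0455]
bl [0.6782 0.3753 0.0195]
```

View pics/crop.png

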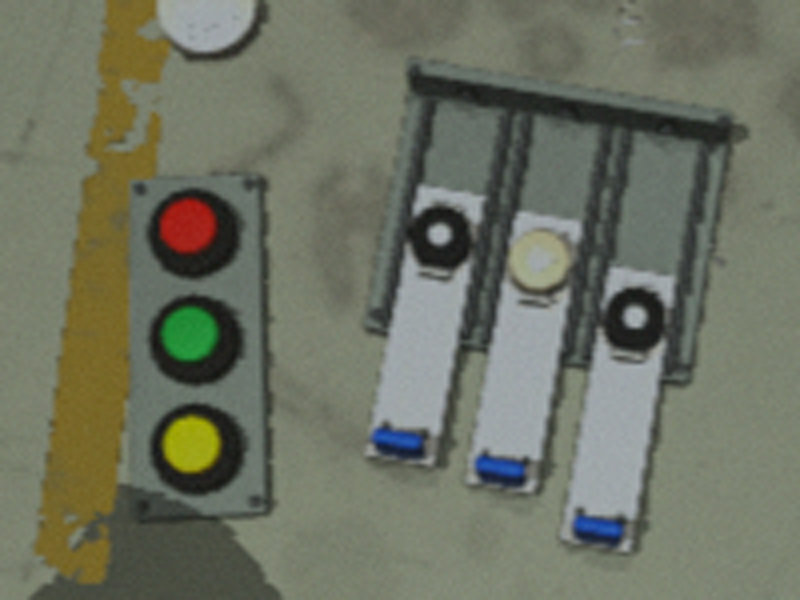

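```bash
cat >> h.py <<'E'
YAW=-0.112
X=np.array([np.cos(YAW),np.sin(YAW),0]);A=np.pi+YAW
Q=[0,np.cos(A/2),np.sin(A/2),0]
TAB=dict(L=np.array([.4598,.2615,0]),M=np.array([.4495,.2125,0]),R=np.array([.4246,.165,0]))
def slide(b,p,sgn,maxd,step=.004,lim=10):
    """step along sgn*X from p until force exceeds lim"""
    f0=np.array(b.state()["ft_force"]);log=[];d=0
    while d<maxd:
        d+=step;b.move_l(p+sgn*X*d,speed=.04);f=(np.array(b.state()["ft_force"])-f0)@X
        log.append((round(d,4),round(float(f),1)))
        if -sgn*f>lim:break
    return d,log
E
python3 - <<'E'
from h import *;import bench as b
d=dict(np.load("top0.npz"));C=cloud(d);m=(C[...,2]>.08)&(C[...,0]>.3)&(C[...,0]<.75)&(C[...,1]>.05)&(C[...,1]<.5)&(d["depth"]>0)
print("tall y range",np.quantile(C[m][:,1],[0,.1,.5,1]) if m.any() else None)
b.close()
p=TAB["L"]-X*.03
b.move_to((p+[0,0,.16]).tolist(),Q);print(b.state()["time"],b.state()["joint_pos"],b.state()["finger_gap"])
p[2]=.04;b.move_l(p.tolist(),speed=.2)
print(b.state()["ft_force"],b.state()["time"],b.state()["ee_pos"])
import types
dd,log=slide(b,p,1,.04,lim=10);print(log,b.state()["time"],b.state()["ee_pos"])
i=b.get_image("top");cv2.imwrite("pics/a.png",i["frame"][100:340,160:480].repeat(2,0).repeat(2,1))
E
```

```text
tall y range [0.46611171 0.48162542 0.49676166 0.49999821]
2.7083 [ 4.85716291e-01 -1.68439881e-01  1.60762797e+00  4.19146984e-04
  1.70169576e+00 -9.73368091e-01] 0.00037632755812369996
[ 0.5267025   0.53726938 -0.17080702] 3.4583 [0.43047476 0.26555015 0.04125214]
[(0.004, -1.4), (0.008, 0.5), (0.012, 0.0), (0.016, 1.1), (0.02, -0.3), (0.024, -0.8), (0.028, -0.2), (0.032, -0.1), (0.036, 0.1), (0.04, -1.0)] 5.9583 [0.47005205 0.26031579 0.03998551]
```

View pics/a.png

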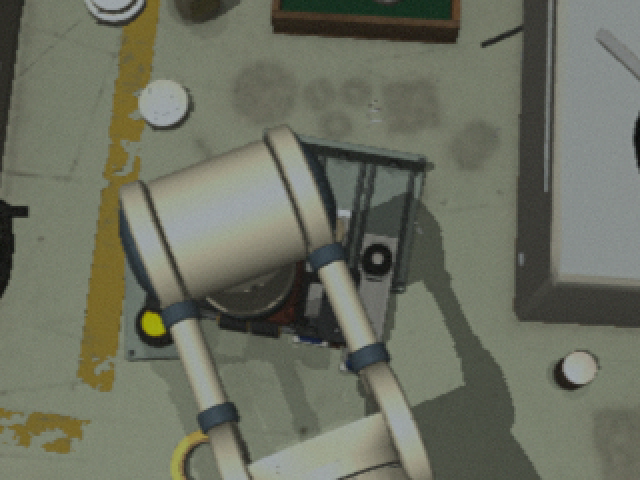

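The arm hides the tab at this point, and the force is still at friction level. I'll keep going until I feel the stop.

```bash
python3 - <<'E'
from h import *;import bench as b
p=TAB["L"]+X*.01;p[2]=.04
dd,log=slide(b,p,1,.05,step=.003,lim=12);print(log,b.state()["time"],b.state()["ee_pos"])
e=np.array(b.state()["ee_pos"]);print("tcp minus tab0 along X",(e-TAB["L"])@X)
b.move_l((p+X*(dd-.03)).tolist(),speed=.1)
q=p+X*(dd-.03);q[2]=.16;b.move_l(q.tolist(),speed=.25)
i=b.get_image("wrist");cv2.imwrite("pics/w1.png",i["frame"]);i=b.get_image("scene");cv2.imwrite("pics/s1.png",i["frame"][170:350,180:440].repeat(3,0).repeat(3,1));np.savez("s1.npz",**i)
print(b.state()["time"])
E
```

```text
[(0.003, -0.1), (0.006, 0.5), (0.009, -0.1), (0.012, 0.3), (0.015, -0.6), (0.018, 0.7), (0.021, -7.8), (0.024, -20.5)] 8.0083 [0.48918203 0.25822793 0.03997113]
tcp minus tab0 along X 0.02956364910663517
9.1917
```

View pics/s1.png

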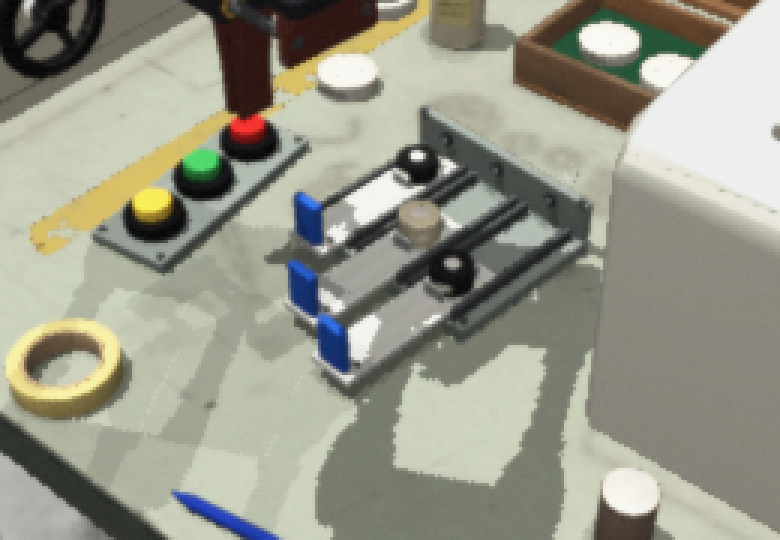

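View pics/w1.png

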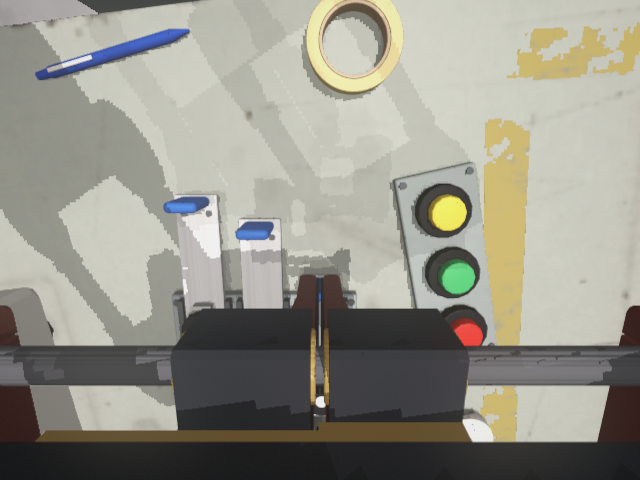

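```bash
python3 - <<'E'
from h import *
d=dict(np.load("s1.npz"));C=cloud(d)
for c,s,m in blobs(d,(100,120,60),(130,255,255),(270,225,310,300)):
    P=C[m&(d["depth"]>0)];T=P[(np.abs(P[:,2]-.055)<.006)];print(c,s,T.mean(0).round(4),"u",(T@X).mean().round(4),[(TAB[k]@X).round(4) for k in"LMR"])
E
```

```text
[282.43103448 242.37068966] [278 234   9  18 116] [0.5019 0.2553 0.0538] u 0.4703 [np.float64(0.4277), np.float64(0.4229), np.float64(0.4035)]
[285.87272727 274.69454545] [276 257  20  37 275] [0.4361 0.1876 0.0533] u 0.4124 [np.float64(0.4277), np.float64(0.4229), np.float64(0.4035)]
```

The left carrier is home: it travelled about 43 mm and stopped hard at u≈0.4715. Next I pull the cream one, then push the right black one.

```bash
python3 - <<'E'
from h import *;import bench as b
p=TAB["M"]+X*.034
b.move_l((p+[0,0,.12]).tolist(),speed=.25)
p[2]=.04;b.move_l(p.tolist(),speed=.2);print(b.state()["ft_force"])
b.move_l((p-X*.012).tolist(),speed=.06);p=p-X*.012
dd,log=slide(b,p,-1,.045,step=.003,lim=12);e=np.array(b.state()["ee_pos"]);print(log,b.state()["time"],"u",e@X)
p=p-X*(dd-.02);b.move_l(p.tolist(),speed=.1)
b.move_l((p+[0,0,.08]).tolist(),speed=.25)
r=TAB["R"]-X*.03
b.move_l((r+[0,0,.12]).tolist(),speed=.25)
r[2]=.04;b.move_l(r.tolist(),speed=.2);print(b.state()["ft_force"],b.state()["time"])
r=r+X*(.437-r@X);b.move_l(r.tolist(),speed=.06)
dd,log=slide(b,r,1,.03,step=.003,lim=12);e=np.array(b.state()["ee_pos"]);print(log,b.state()["time"],"u",e@X)
r=r+X*(dd-.03);b.move_l(r.tolist(),speed=.1)
b.move_l((r+[0,0,.13]).tolist(),speed=.25)
# toward yellow button, clearing view
b.move_l([.40,.361,.17],speed=.25)
print(b.state()["time"])
i=b.get_image("scene");cv2.imwrite("pics/s2.png",i["frame"][170:350,180:440].repeat(3,0).repeat(3,1));np.savez("s2.npz",**i)
i=b.get_image("top");cv2.imwrite("pics/t2.png",i["frame"][150:300,190:390].repeat(4,0).repeat(4,1));np.savez("t2.npz",**i)
E
```

```text
[ 0.7899381  -0.12206867 -0.47354367]
[(0.003, 0.2), (0.006, 0.1), (0.009, 0.0), (0.012, 0.3), (0.015, 0.1), (0.018, 0.1), (0.021, -0.1), (0.024, 0.4), (0.027, 0.4), (0.03, 12.5)] 13.0167 u 0.41778325730709537
[ 0.44357542 -0.09965704  0.173776  ] 14.85
[(0.003, 0.6), (0.006, 0.5), (0.009, 0.8), (0.012, 1.2), (0.015, -0.3), (0.018, 1.1), (0.021, -5.2), (0.024, -18.0)] 18.0583 u 0.4574364713751663
20.15
```

View pics/s2.png

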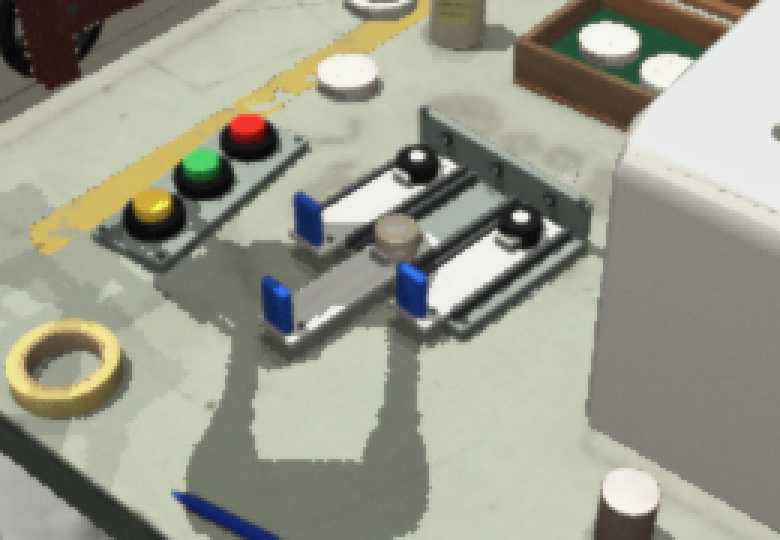

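View pics/t2.png

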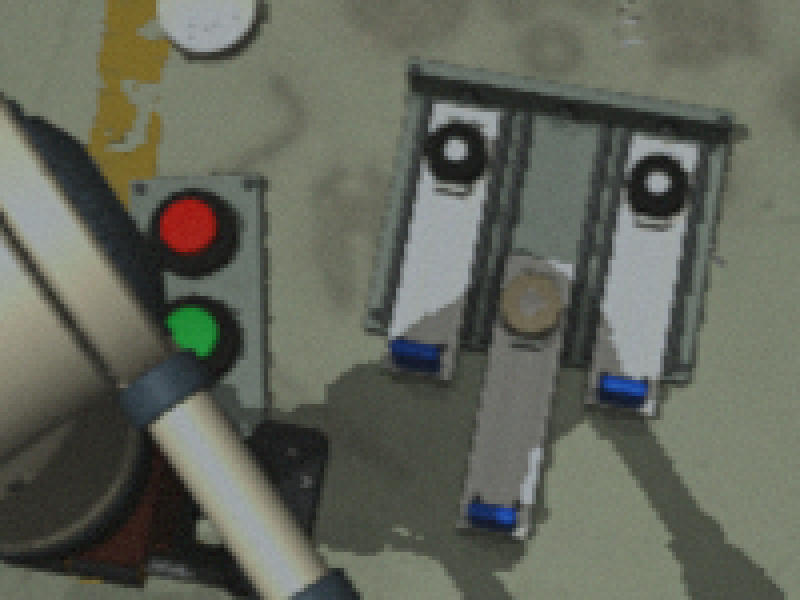

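```bash
python3 - <<'E'
from h import *;import bench as b
d=dict(np.load("t2.npz"));C=cloud(d)
for c,s,m in blobs(d,(100,120,60),(130,255,255),(270,225,360,300)):
    P=C[m&(d["depth"]>0)];T=P[(np.abs(P[:,2]-.055)<.006)];print(c.round(1),T.mean(0).round(4),"u",(T@X).mean().round(4))
a=np.pi/2+.114;Q2=[0,np.cos(a/2),np.sin(a/2),0]
def press(x,y):
    f0=b.state()["ft_force"][2];log=[];z=.032+.008+.003
    b.move_l([x,y,z],speed=.12)
    while z>.0265:
        z-=.0015;b.move_l([x,y,z],speed=.03);f=b.state()["ft_force"][2]-f0;log.append((round(z-.008,4),round(float(f),1),round(float(b.state()["ee_pos"][2])-.008,4)))
        if f>12:break
    b.hold(.2);print(log,b.state()["ft_force"])
    b.move_l([x,y,.075],speed=.1);b.hold(.3);print(b.state()["time"],b.state()["ft_force"])
b.move_to([.4545,.3605,.12],Q2)
press(.4545,.3605)
i=b.get_image("scene");cv2.imwrite("pics/s3.png",i["frame"][170:350,180:440].repeat(3,0).repeat(3,1))
E
```

```text
[293.4 237. ] [0.5033 0.257  0.054 ] u 0.4714
[345.5 246.2] [0.4923 0.1571 0.0531] u 0.4716
[312.8 278. ] [0.4282 0.2146 0.0539] u 0.4016
[(0.0335, -0.8, 0.0342), (0.032, 0.8, 0.0323), (0.0305, 0.9, 0.0307), (0.029, 1.9, 0.0292), (0.0275, 1.3, 0.0277), (0.026, 4.1, 0.0264), (0.0245, 10.3, 0.0262), (0.023, 15.9, 0.0261)] [-4.54861136 -3.60653624 17.35159081]
25.3083 [-0.81224962  0.82349994  0.2828497 ]
```

View pics/s3.png

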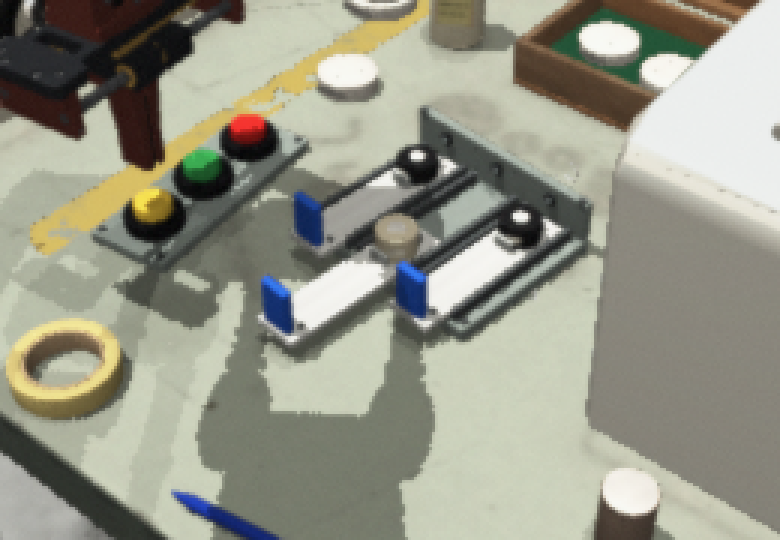

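The tab u values are 0.4714, 0.4716 and 0.4016, so cream sits exactly 70 mm out from the two blacks. Yellow bottomed at 6 mm and came back up. Green is next.

```bash
python3 - <<'E'
from h import *;import bench as b
x,y=.5083,.3668
b.move_l([x,y,.075],speed=.15)
f0=b.state()["ft_force"][2];log=[];z=.043
b.move_l([x,y,z],speed=.12)
while z>.0265:
    z-=.0015;b.move_l([x,y,z],speed=.03);f=b.state()["ft_force"][2]-f0;log.append((round(float(f),1),round(float(b.state()["ee_pos"][2])-.008,4)))
    if f>12:break
b.hold(.2);print(log)
b.move_l([x,y,.10],speed=.1)
b.move_l([.42,.37,.22],speed=.25);b.hold(.3);print(b.state()["time"],b.state()["ft_force"])
i=b.get_image("scene");cv2.imwrite("pics/s4.png",i["frame"][170:350,180:440].repeat(3,0).repeat(3,1))
C=cloud(i)
for nm,lo,hi in(("blue",(100,120,60),(130,255,255)),("yellow",(22,150,100),(35,255,255)),("green",(45,120,60),(85,255,255)),("red",(0,160,90),(8,255,255))):
    for c,s,m in blobs(i,lo,hi,(220,200,330,285)):
        P=C[m];print(nm,c.round(0),s[4],np.quantile(P[:,2],.9).round(4))
E
```

```text
[(0.9, 0.0343), (2.2, 0.0323), (2.3, 0.0307), (3.5, 0.0292), (3.0, 0.0277), (5.5, 0.0264), (12.1, 0.0262)]
30.1083 [ 0.08288818 -0.25028217  0.07321439]
blue [282. 242.] 121 0.0545
blue [317. 266.] 145 0.0542
blue [272. 271.] 137 0.0543
yellow [230. 238.] 110 0.033
green [247. 225.] 107 0.0327
red [262. 212.] 92 0.0329
```

View pics/s4.png

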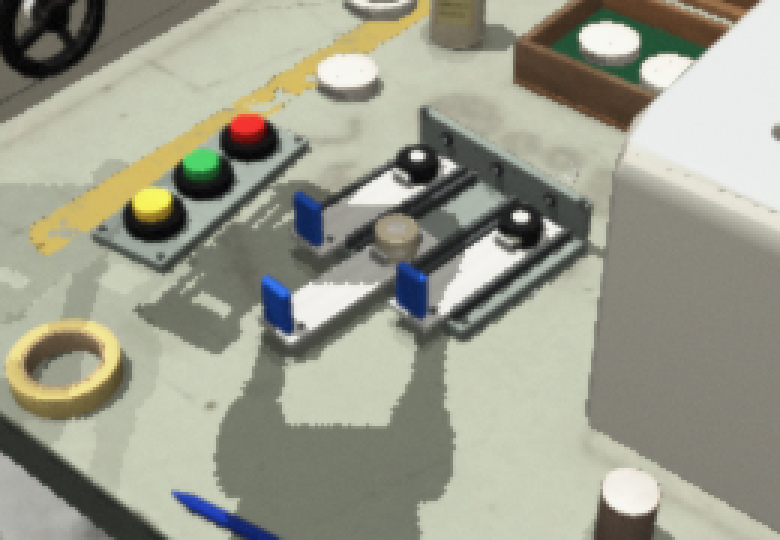

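In the last picture all three buttons are up, the outer black carriers are home and cream is out. The tape roll, bar stub and the white disc by the buttons are where they were.

```bash
python3 -c "
from bench import *
job_done();print(state()['time'])"
```

```text
the job is handed in; nothing more can be done
the job is handed in; nothing more can be done
```

The rack is set up as asked and the job was handed in at about 30 s of the 58 s allowed.

- **Carriers:** I pushed both black carriers back until they hit the rear stop (18–20 N felt) and pulled the cream one to the front stop (12.5 N felt). The last top-view measurement put the tabs at 0.4714 m and 0.4716 m for the blacks and 0.4016 m for cream. That is 70 mm apart, the full travel.
- **Buttons:** I pressed yellow, then green. Each bottomed out after about 6 mm and came back up. Red was not touched, and all three tops read about 33 mm high afterwards, against 32 mm stated when up.
- **Loose items:** The robot never went near them. In the last picture the tape roll and bar stub look unmoved. I did not measure the test block separately, but nothing in the picture had shifted.

No check failed. The two cameras disagreed by about 1–2 mm, which is within the stated calibration.

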